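# Push a boot heel home in the nailing jig and close the cheek on it

### The arm

A 6-joint arm with a two-finger parallel gripper is mounted at the origin on the work surface. World frame = base frame: x ahead of the robot, y to its left, z up, the work surface at z = 0. Lengths are in m, angles in rad, forces in N, time in s.
With the tool pointing down it reaches from about 0.375 to 0.9 m from the base axis. Payload 3.1 kg.
Tool frame: the origin (TCP) lies at the very end of the fingers, on their centre line; the grasp point (between the pads) lies robot.pinch_z behind it (robot.pinch_z is the distance from the TCP to the grasp point, in m); z points along the fingers, y is the direction in which the jaws open and shut (so a half turn about z gives the same grasp; the last joint's range is limited). The gripper opens to 85 mm and grips with 20 to 120 N. Pads are 22 mm wide; open, the fingers measure 114 mm over their backs; the gripper's body (76 mm by 85 mm) begins 54 mm behind the grasp point. The pads swing forward as they close: fully open they stand 13 mm farther back than shut.
Start: joints at [-1.357, 0.527, 1.433, -0, 1.181, -0.178], TCP at [0.239, -0.578, 0.192] pointing down, gripper open.
Joint ranges: [-3.08, 3.08], [-0.75, 2.2], [0.22, 2.44], [-1.43, 4.57], [0, 2.65], [-2.85, 2.85]. Speed limits (rad/s): [2.79, 2.79, 3.14, 3.14, 3.14, 3.14].

### API

Orientations are given as [roll, pitch, yaw] about the fixed x, y, z axes, in that order (R = Rz(yaw) Ry(pitch) Rx(roll)).
In Python, from workcell import sense, grab_frame, robot gives the robot as it stands.
- The arm moves only by the shell command python3 -m crank 'ROWS' [FORCE]. ROWS is JSON, a list of rows, each a list of 7 numbers: the shift along the tool's x, y, z scaled (see below), then the turn, a rotation vector about the tool's x, y, z scaled (see below), then the opening, from 0 (shut) to 1 (fully open). A call has exactly 5 rows; each row is the pose to reach, as a shift and turn from the pose commanded when the call began, along the tool's axes at that moment; what a row does not reach only later rows make up. The controller multiplies each number of a shift by 0.1 m and each number of a turn by pi/2 rad. A row lasts 1/10 s, in which the tool goes at most 50 mm and 8.59 degrees, less where a joint would pass 70% of its speed; a pose out of reach is approached as far as the arm can. A call with a number of a shift or a turn outside -1 to 1 is refused whole. A call with a gripper value outside its range is refused whole. The fingers move at their own pace and stop on an object; FORCE is the grip in N (left out, the last holds). Time passes only in rows, so rows that repeat a pose let the fingers close, or fill a call up. It gives the time, the measured TCP pose, the force and the opening at its end, in the units of the state.
- sense(): the state, without advancing time (a new reading comes with each control period).
- grab_frame(name): name is "side" or "top"; returns a dict with "pixels" (480x640x3 uint8, red, green, blue), "z_map" (480x640 float32, m along the optical axis (not along the pixel's ray), 0 where there is no reading), "camera_matrix" (3x3 intrinsics, pixels), "D" ([k1, k2, p1, p2, k3] as OpenCV has them; the pictures are not rectified), "R" (3x3) and "t" (3): a world point X has camera coordinates R X + t. Camera axes: x right, y down, z forward; pixel columns grow to the right and rows downward; lengths in m; the calibration is good to about 2 mm. A picture is of the moment at which its call begins.
- robot.hand_in(): hands the job in, once; it reports no verdict.
The state is a dict: "clock": time; "joint_positions": joint angles; "dq": joint speeds; "joint_torque": joint torques, N m; "ee_pos": TCP position; "tool_rot": TCP orientation; "force": force on the tool from outside, world axes, zero at the start; "moment": the same for the moment, N m; "gripper_width": finger opening in m.
Only numpy, scipy, OpenCV 4.12 (cv2) and the standard library are available. Lean on these libraries where they do the work, as an engineer would, in place of code of your own. Each camera call takes 0.05 s, during which the arm holds its last target.

### The job

Push the low, broad boot heel along the jig board, rounded side first, until its rounded back is up against the steel back stop, and then push the sliding cheek sideways until the heel is shut in snugly between the cheek and the side fence. Only push with the fingers: the heel must not be lifted off or tipped up, and everything else on the board and bench is to be left where it is. Finish with the hand clear.

Things in the scene. Friction and masses are not known exactly. Their poses are not given: they have to be found in the camera images.
- board: plywood jig board, 340 (x) x 400 (y) x 18 mm thick, fixed on the bench, place and yaw vary. Origin: centre of its underside; z up; +x away from the robot. On it stand a steel back stop and a side fence forming a corner, and opposite the fence the sliding cheek; the mouth between fence and cheek (108 mm wide with the cheek at 0) is open towards the robot.
- stop_face (a point): centre of the back stop's working face, 15 mm above the board top; it looks to the board's -x and lies at board x = +90 mm, from y = -97 to +48 mm. The stop is a straight steel bar 16 mm thick and 30 mm high. Axes as the board's.
- fence_face (a point): centre of the side fence's working face, 15 mm above the board top; it looks to the board's -y and lies at board y = +30 mm, from x = +22 to +90 mm (where it meets the stop). Steel bar 16 mm thick, 30 mm high. Axes as the board's.
- home (a point): where the origin of the heel belongs: on the top face of the board (18 mm above the bench) at board x = +55 mm, y = 0; axes as the board's. A heel here has its rounded back on the stop and its side on the fence.
- heel: heel to push: loose, low, broad, brown stacked leather on black rubber, D-shaped from above: 70 long (x), 60 wide (y), 36 mm high, 0.09-0.2 kg. Origin: centre of underside; z up. Flat face at x = -35 mm (whole width), nearest the robot; sides straight to x = +15 mm; back at x = +35 mm, its corners rounded to 20 mm radius. Starts on the board in front of the mouth, off to a side, up to 0.35 rad askew.
- heel_back (a point): the tip of the heel's rounded back, half-way up (18 mm above its underside, 35 mm from its origin along its +x); this is what goes against the stop
- cheek (a joint): travel of the sliding cheek in m along the board's +y; range 0 to 0.058, starts at 0 to 0.012. At 0 its working face lies at board y = -78 mm (108 mm from the fence); it reads 0.048 when closed on a heel lying square against the fence. It takes about 2.5 N to slide and stays where it is left.
- cheek_back (a point): centre of the cheek's outer face (the one to push), half-way up; looks to the board's -y. The cheek is a dark steel block 50 (board x) x 16 (y) x 32 mm high on the board, centre at board x = +47.5 mm, two small brass screws on top. Nothing stands within 60 mm of this face. Moves with the cheek; axes as the board's.
- tall_heel: bystander: a tall narrow heel, 44 x 40 x 60 mm, standing on the board near its +y edge; origin centre of underside
- tack_tin: bystander: small open round metal tin, 54 mm wide, 30 mm high, on the board near its -y edge; origin centre of underside
- awl: bystander: awl with a wooden handle, 140 mm long, lying on the board near its +y edge; origin near its middle
- hammer: bystander: hammer 260 mm long, lying on the bench to the left
- glue_jar: bystander: jar 72 mm wide, 85 mm high, on the bench to the right; origin centre of underside
- last: bystander: wooden shoe last (foot form) about 220 mm long, 95 mm high, on the bench to the right; origin at the underside near the middle
- wax_tin: bystander: flat round tin 70 mm wide, 22 mm high, on the bench to the left; origin centre of underside
There are look-alikes about, which are no part of the job. Leave any blue, green or orange look-alike of the heel alone.

How it is judged:
By the outcome, as a careful person would: the job done as asked, in the order asked, and still so for the second after the job is handed in, with the robot touching nothing.
It also fails if it takes over 54 s, if anything falls off the work surface, if the arm or the gripper's body presses on something with over 40 N, if the wrist force passes 120 N, or if a joint passes its speed limit or range.

## Working session

There is one attempt and no reset: what is moved stays moved. The work goes in short steps, Python scripts to look and compute and a shell command to move; the robot and the scene stay as the last step left them, time stands still between calls to the robot, and variables do not carry over. Pictures are saved under pics/ and viewed, and the job is handed in when it is done.

```bash
ls; mkdir -p pics; python3 - <<'E'
from workcell import sense, grab_frame, robot
import cv2, numpy as np
s=sense(); print(s); print(robot.pinch_z)
for n in ("top","side"):
    f=grab_frame(n); cv2.imwrite(f"pics/{n}0.png",f["pixels"][:,:,::-1]); np.savez(f"pics/{n}0.npz",**f)
    print(n,f["camera_matrix"],f["D"],f["R"],f["t"])
E
```

```text
pics
{'clock': 0.0, 'joint_positions': array([-1.35753999e+00,  5.28495393e-01,  1.43394879e+00, -2.44838800e-05,
        1.18137032e+00, -1.78501895e-01]), 'dq': array([ 1.97257125e-03, -7.87400124e-04, -1.73144495e-04, -3.47730115e-04,
       -6.36751637e-05,  2.76692464e-04]), 'joint_torque': array([-1.45212904e-03, -4.42357314e+01, -1.78023434e+01, -4.64202676e-04,
        8.43291578e-03, -3.95292503e-06]), 'ee_pos': array([ 0.23847593, -0.57682512,  0.19060097]), 'tool_rot': array([-3.13940209e+00, -3.72230286e-04,  3.91767141e-01]), 'force': array([-0.09793582, -0.83836406,  0.11113161]), 'moment': array([ 0.02522918, -0.01801905,  0.01023323]), 'gripper_width': 0.0853262527750734}
0.0187
top [[533.02430274   0.         320.67180702]
 [  0.         533.02430274 236.15135172]
 [  0.           0.           1.        ]] [0.04971323 0.         0.         0.         0.        ] [[ 0.01912481 -0.99973116  0.01310897]
 [-0.99790177 -0.01989771 -0.06161286]
 [ 0.06185714 -0.01190313 -0.99801403]] [-0.01982757  0.54041599  1.29052936]
side [[566.55180199   0.         325.27880645]
 [  0.         566.55180199 232.95379846]
 [  0.           0.           1.        ]] [-0.17752525  0.          0.          0.          0.        ] [[-0.6905812  -0.72323443  0.00543692]
 [-0.44632952  0.42023898 -0.79005643]
 [ 0.56911121 -0.54802478 -0.61301002]] [0.3447759  0.26157093 0.90682245]
```

View pics/top0.png

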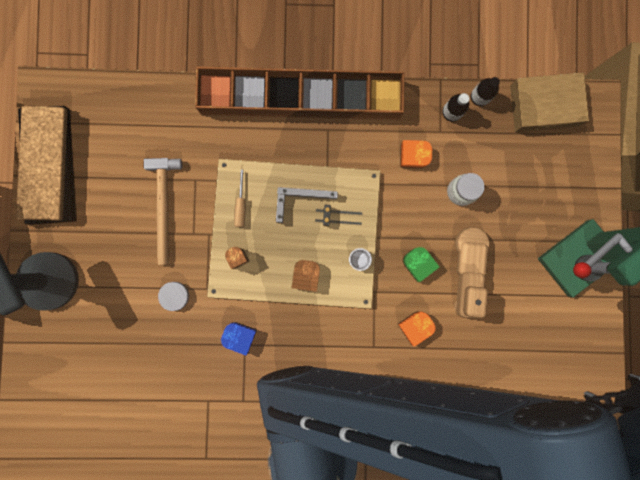

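View pics/side0.png

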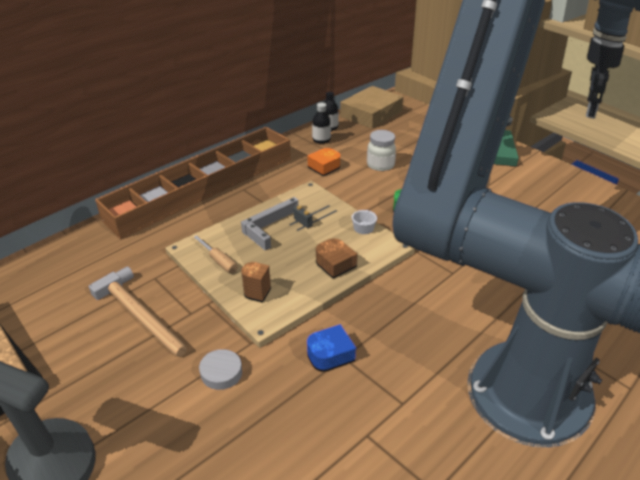

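```bash
python3 - <<'E'
import cv2, numpy as np
im=cv2.imread("pics/top0.png")
c=im[150:315,200:390]; cv2.imwrite("pics/c1.png",cv2.resize(c,None,fx=4,fy=3.6*4/3.6,interpolation=cv2.INTER_CUBIC)[:600*2])
c=im[180:240,265:375]; cv2.imwrite("pics/c2.png",cv2.resize(c,None,fx=7,fy=7,interpolation=cv2.INTER_CUBIC))
c=im[240:305,220:385]; cv2.imwrite("pics/c3.png",cv2.resize(c,None,fx=4.8,fy=4.8,interpolation=cv2.INTER_CUBIC))
im=cv2.imread("pics/side0.png")
c=im[180:345,160:420]; cv2.imwrite("pics/c4.png",cv2.resize(c,None,fx=3,fy=3,interpolation=cv2.INTER_CUBIC))
im=cv2.imread("pics/top0.png")
c=im[150:315,200:390]; cv2.imwrite("pics/c1.png",cv2.resize(c,None,fx=3.5,fy=3.5,interpolation=cv2.INTER_CUBIC))
E
```

```text
(no output)
```

View pics/c1.png

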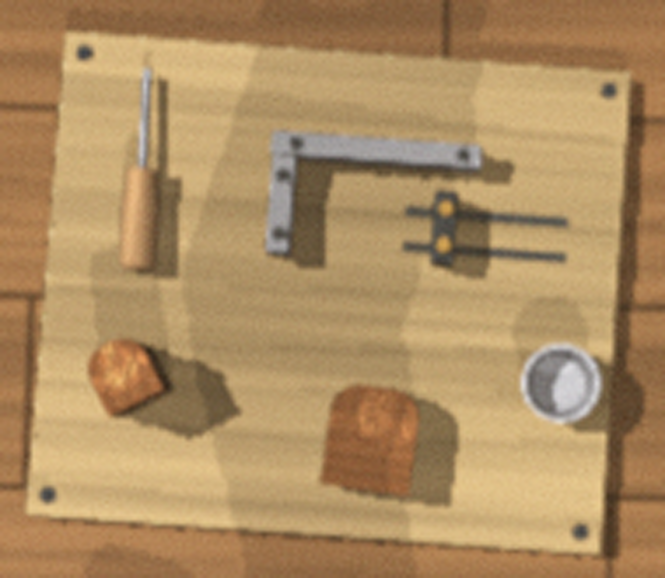

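View pics/c2.png

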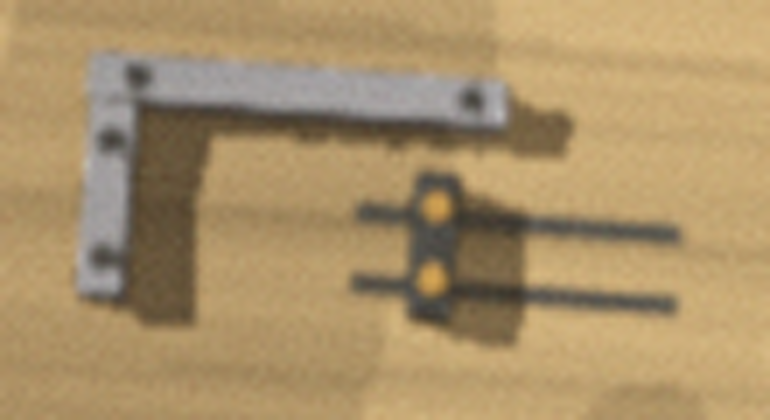

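View pics/c3.png

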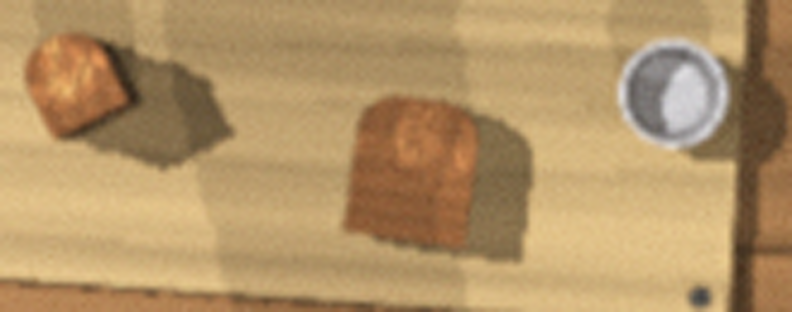

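View pics/c4.png

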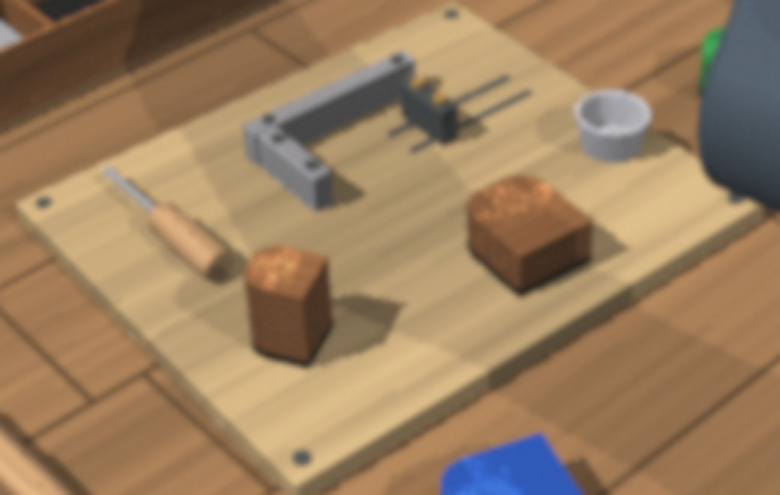

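```bash
cat > h.py <<'E'
import cv2, numpy as np
def load(n): return dict(np.load(f"pics/{n}.npz"))
def ray(f,uv,z):
    uv=np.array(uv,float).reshape(-1,1,2)
    p=cv2.undistortPoints(uv,f["camera_matrix"],np.array(f["D"])).reshape(-1,2)
    d=np.c_[p,np.ones(len(p))]@f["R"]; c=-f["R"].T@f["t"]
    return (c+d*((z-c[2])/d[:,2])[:,None])[:,:2]
def proj(f,X): 
    return cv2.projectPoints(np.array(X,float).reshape(-1,3),cv2.Rodrigues(f["R"])[0],f["t"],f["camera_matrix"],np.array(f["D"]))[0].reshape(-1,2)
def cr(uv,s,off): return (np.array(uv,float)+.5)/s-.5+np.array(off)
def cloud(f):
    h,w=f["z_map"].shape; v,u=np.mgrid[:h,:w]
    p=cv2.undistortPoints(np.stack([u,v],-1).reshape(-1,1,2).astype(float),f["camera_matrix"],np.array(f["D"])).reshape(-1,2)
    z=f["z_map"].reshape(-1,1)
    return (((np.c_[p,np.ones(len(p))]*z)-f["t"])@f["R"]).reshape(h,w,3)
def T(p):  # (x,y,yaw)
    c,s=np.cos(p[2]),np.sin(p[2]); return np.array([[c,-s,p[0]],[s,c,p[1]],[0,0,1]])
E
python3 - <<'E'
from h import *
f=load("top0")
b=ray(f,cr([(66,33),(630,72),(602,555),(27,513)],3.5,(200,150)),.018)  # +x+y,+x-y,-x-y,-x+y
m=np.array([[.17,.2],[.17,-.2],[-.17,-.2],[-.17,.2]])
a=np.sum(b-b.mean(0),0)
H=(m).T@(b-b.mean(0)); yaw=np.arctan2(H[0,1]-H[1,0],H[0,0]+H[1,1]); c=b.mean(0)
print("board",c,yaw, "resid",(b-c)-m@np.array([[np.cos(yaw),np.sin(yaw)],[-np.sin(yaw),np.cos(yaw)]]))
B=T((*c,yaw)); Bi=np.linalg.inv(B)
tb=lambda p:(np.c_[p,np.ones(len(p))]@Bi.T)[:,:2]
# c2: stop/fence top z .048: stop front edge right, outer corner top-left, fence bottom-left, bottom-right
print("stop/fence",tb(ray(f,cr([(92,54),(506,84),(500,128),(138,104),(78,293),(122,297)],7,(265,180)),.048)))
print("cheek",tb(ray(f,cr([(419,174),(461,177),(447,320),(408,317)],7,(265,180)),.050)))
hp=ray(f,cr([(345,231),(466,244),(480,135),(416,96),(362,125)],4.8,(220,240)),.054)
print("heel",hp,tb(hp))
print("tin,tall",tb(ray(f,cr([(674,93)],4.8,(220,240)),.048)),tb(ray(f,cr([(80,85)],4.8,(220,240)),.078)))
P=cloud(f)
q=P[265:290,297:318].reshape(-1,3); print("heel z",np.median(q[:,2]), "board z",np.median(P[230:250,270:300,2]))
# heel mask by height
Z=P[...,2]; msk=(Z>.044)&(Z<.064); msk[:255]=0;msk[300:]=0;msk[:,:285]=0;msk[:,330:]=0
pts=P[msk][:,:2].astype(np.float32); print(len(pts),cv2.minAreaRect(pts),tb(pts.mean(0)[None]))
E
```

```text
board [0.54734643 0.05488678] -0.04945036075916636 resid [[-1.53185940e-03 -6.34746455e-04]
 [-6.14300376e-04  1.52688395e-03]
 [ 2.26732578e-05  1.69823064e-05]
 [ 2.12348652e-03 -9.09119805e-04]]
stop/fence [[ 0.10480919  0.04693194]
 [ 0.10451377 -0.09562324]
 [ 0.08918929 -0.09458385]
 [ 0.08870214  0.02995352]
 [ 0.02235637  0.04569091]
 [ 0.02203735  0.03059821]]
cheek [[ 0.07114645 -0.06787866]
 [ 0.07112365 -0.08231052]
 [ 0.02174193 -0.08085032]
 [ 0.02184045 -0.06747463]]
heel [[ 0.41480377  0.0578821 ]
 [ 0.40952358 -0.00185974]
 [ 0.46326294 -0.00772784]
 [ 0.48191348  0.0243072 ]
 [ 0.46708549  0.05068321]] [[-0.1325287  -0.00355995]
 [-0.13484937 -0.06348976]
 [-0.08088565 -0.06669434]
 [-0.0638414  -0.03377656]
 [-0.07995504 -0.00816574]]
tin,tall [[-0.05341262 -0.16166599]] [[-0.07004858  0.12845195]]
heel z 0.05403074937311097 board z 0.017850182246717146
732 ((0.44523507356643677, 0.02529922127723694), (0.06047001853585243, 0.07036957889795303), 83.1483383178711) [[-0.10187785 -0.03443185]]
```

```bash
python3 - <<'E'
from h import *
f=load("top0"); P=cloud(f)
# rods heights, tool region
print(np.round(P[208:226,340:362:4,2]*1000,0).astype(int))
B=T((.5473,.0549,-.0495))
for n,p in dict(heel=(-.101,-.034),start=(-.16,-.030),hend=(.005,-.02),chk=(.05,-.11)).items(): print(n,B@[*p,1])
E
python3 -m crank '[[0.25,-0.17,0,0,0,0.08,0.3],[0.5,-0.35,0,0,0,0.16,0.3],[0.75,-0.5,0,0,0,0.24,0.3],[1,-0.69,0,0,0,0.281,0.3],[1,-0.69,0,0,0,0.281,0.3]]' 40
```

```text
[[22 19 24 12 14 19]
 [21 18 18 21 16 16]
 [21 23 17 19 17 14]
 [19 20 15 18 19 17]
 [17 19 16 17 19 20]
 [20 16 18 18 20 14]
 [19 16 20 19 15 21]
 [17 19 15 17 21 22]
 [20 17 16 17 24 19]
 [16 17 22 14 18 14]
 [16 20 15 18 14 17]
 [22 20 17 19 20 15]
 [15 15 18 17 14 18]
 [18 21 19 20 27 19]
 [19 20 19 16 19 17]
 [19 16 20 19 19 22]
 [24 20 20 17 14 15]
 [21 17 15 18 17 15]]
heel [0.4447414 0.0259391 1.       ]
start [0.38601159 0.03285351 1.        ]
hend [0.55130428 0.0346771  1.        ]
chk [ 0.59179598 -0.05743925  1.        ]
clock: 0.6
ee_pos: [0.306, -0.4711, 0.191]
tool_rot: [-3.137, 0.001, -0.047]
force: [0.8, -0.2, -0.4]
gripper_width: 0.0252
```

```bash

python3 -m crank '[[0.35,-0.35,0,0,0,0,0.3],[0.7,-0.7,0,0,0,0,0.3],[1,-1,0,0,0,0,0.3],[1,-1,0,0,0,0,0.3],[1,-1,0,0,0,0,0.3]]' 
python3 -m crank '[[0,-0.4,0,0,0,0,0.3],[0,-0.8,0,0,0,0,0.3],[0,-1,0,0,0,0,0.3],[0,-1,0,0,0,0,0.3],[0,-1,0,0,0,0,0.3]]' 
python3 -m crank '[[0,-0.4,0,0,0,0,0.3],[0,-0.8,0,0,0,0,0.3],[0,-1,0,0,0,0,0.3],[0,-1,0,0,0,0,0.3],[0,-1,0,0,0,0,0.3]]' 
python3 -m crank '[[0,-0.4,0,0,0,0,0.3],[0,-0.8,0,0,0,0,0.3],[0,-1,0,0,0,0,0.3],[0,-1,0,0,0,0,0.3],[0,-1,0,0,0,0,0.3]]'
cat > bp.py <<'E'
from workcell import sense
import numpy as np
from h import T
B=T((.5473,.0549,-.0495)); s=sense()
print("t",round(s["clock"],2),"uv mm",np.round((np.linalg.inv(B)@[*s["ee_pos"][:2],1])[:2]*1000,1),"z",round(s["ee_pos"][2]*1000,1),"rot",np.round(s["tool_rot"],3),"F",np.round(s["force"],1),"w",round(s["gripper_width"],4),"q",np.round(s["joint_positions"],2))
E
python3 bp.py
```

```text
clock: 1.1
ee_pos: [0.41, -0.3805, 0.1914]
tool_rot: [3.141, 0.001, -0.047]
force: [-0.2, -0.6, 0.0]
gripper_width: 0.0259
clock: 1.6
ee_pos: [0.4148, -0.2827, 0.192]
tool_rot: [3.139, -0.001, -0.05]
force: [0.0, -0.4, 0.8]
gripper_width: 0.0256
clock: 2.1
ee_pos: [0.4205, -0.1831, 0.192]
tool_rot: [3.139, -0.002, -0.05]
force: [0.0, -0.4, -0.6]
gripper_width: 0.0254
clock: 2.6
ee_pos: [0.4257, -0.083, 0.1918]
tool_rot: [3.14, -0.002, -0.05]
force: [0.0, 0.0, -0.8]
gripper_width: 0.0256
t 2.6 uv mm [-114.6 -143.7] z 191.8 rot [ 3.14e+00 -2.00e-03 -5.00e-02] F [ 0.   0.  -0.8] w 0.0256 q [-0.45  0.27  1.89 -0.    0.98  1.17]
```

```bash

python3 -m crank '[[-0.1,-0.35,0,0,0,0,0.3],[-0.25,-0.7,0,0,0,0,0.3],[-0.4,-1,0,0,0,0,0.3],[-0.47,-1,0,0,0,0,0.3],[-0.47,-1,0,0,0,0,0.3]]' 
python3 -m crank '[[0,-0.11,0.3,0,0,0,0.3],[0,-0.11,0.6,0,0,0,0.3],[0,-0.11,0.9,0,0,0,0.3],[0,-0.11,0.9,0,0,0,0.3],[0,-0.11,0.9,0,0,0,0.3]]'
python3 bp.py
python3 - <<'E'
from workcell import grab_frame
import cv2,numpy as np
for n in ("top","side"):
    f=grab_frame(n); np.savez(f"pics/{n}1.npz",**f); cv2.imwrite(f"pics/{n}1.png",f["pixels"][:,:,::-1])
E
```

```text
clock: 3.1
ee_pos: [0.3826, 0.02, 0.1917]
tool_rot: [3.141, -0.0, -0.05]
force: [0.3, -0.6, -1.1]
gripper_width: 0.0257
clock: 3.6
ee_pos: [0.3842, 0.0307, 0.1016]
tool_rot: [3.141, 0.0, -0.052]
force: [-0.0, -0.1, -0.1]
gripper_width: 0.0253
t 3.6 uv mm [-161.7  -32.3] z 101.6 rot [ 3.141  0.    -0.052] F [-0.  -0.1 -0.1] w 0.0253 q [-0.21  0.39  2.1  -0.    0.65  1.41]
```

View pics/side1.png

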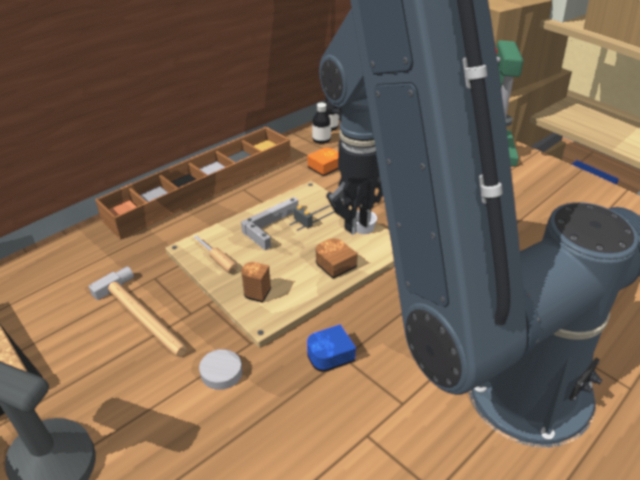

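View pics/top1.png

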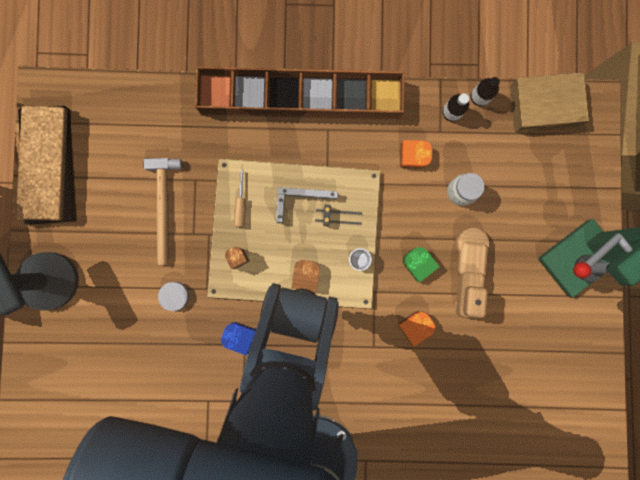

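```bash
python3 - <<'E'
from h import *
f=load("side1"); print(proj(f,[[.384,.031,.1016],[.384,.031,.02],[.4447,.026,.054]]))
im=cv2.imread("pics/side1.png")[150:300,270:430]; cv2.imwrite("pics/c5.png",cv2.resize(im,None,fx=4,fy=4,interpolation=cv2.INTER_CUBIC))
E
```

```text
[[356.52241409 245.36904626]
 [354.83818322 278.05912885]
 [335.03586203 248.91591475]]
```

View pics/c5.png

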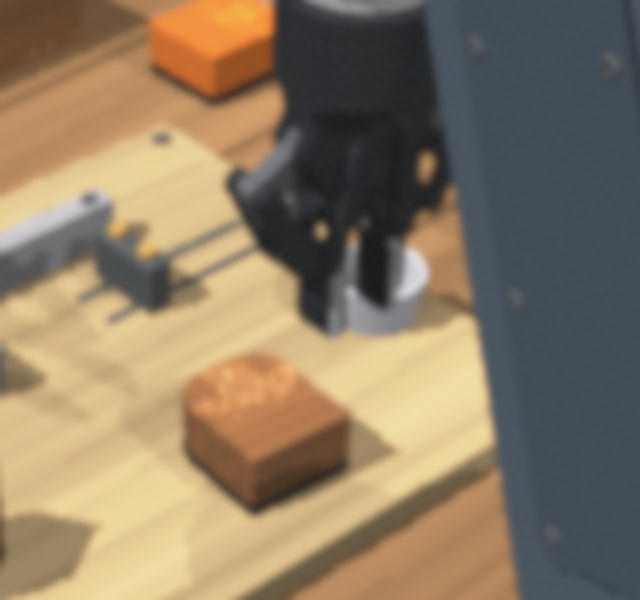

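```bash
python3 - <<'E'
from h import *
f=load("side1"); P=cloud(f)
for (u,v) in [(350,226),(351,230),(347,222),(345,215),(363,222),(364,218),(355,205),(360,190)]:
    print(u,v,np.round(P[v,u]*1000), np.round(np.median(P[v-1:v+2,u-1:u+2].reshape(-1,3),0)*1000))
q=P[150:240,325:385].reshape(-1,3); q=q[(q[:,2]>.06)&(q[:,0]>.3)]
h,e=np.histogram(q[:,2],bins=np.arange(.06,.3,.01))
for a,b in zip(e,h):
    s=q[(q[:,2]>=a)&(q[:,2]<a+.01)]
    if len(s): print(round(a,2),b,np.round(s.min(0)[:2],3),np.round(np.median(s,0)[:2],3),np.round(s.max(0)[:2],3))
E
python3 bp.py
```

```text
350 226 [380.  55. 161.] [380.  55. 162.]
351 230 [379.  53. 151.] [379.  55. 153.]
347 222 [386.  57. 168.] [386.  57. 168.]
345 215 [374.  75. 198.] [375.  74. 198.]
363 222 [383.  18. 150.] [383.  18. 150.]
364 218 [382.  17. 158.] [382.  19. 159.]
355 205 [369.  56. 212.] [369.  55. 211.]
360 190 [364.  52. 243.] [365.  51. 241.]
0.14 55 [0.371 0.014] [0.38  0.018] [0.394 0.056]
0.15 107 [0.371 0.005] [0.379 0.021] [0.395 0.059]
0.16 114 [0.372 0.004] [0.38  0.046] [0.395 0.059]
0.17 100 [0.372 0.005] [0.379 0.019] [0.394 0.059]
0.18 115 [ 0.368 -0.01 ] [0.376 0.017] [0.394 0.075]
0.19 211 [ 0.367 -0.017] [0.375 0.05 ] [0.399 0.081]
0.2 161 [ 0.365 -0.017] [0.375 0.054] [0.398 0.086]
0.21 242 [ 0.364 -0.017] [0.375 0.05 ] [0.402 0.09 ]
0.22 179 [ 0.364 -0.017] [0.375 0.052] [0.4   0.095]
0.23 233 [ 0.362 -0.015] [0.375 0.062] [0.401 0.099]
0.24 304 [ 0.362 -0.004] [0.374 0.054] [0.401 0.098]
0.25 125 [0.369 0.03 ] [0.376 0.067] [0.395 0.075]
0.26 81 [0.348 0.023] [0.377 0.068] [0.395 0.071]
0.27 198 [0.344 0.027] [0.361 0.062] [0.406 0.071]
0.28 227 [0.345 0.03 ] [0.362 0.062] [0.407 0.071]
t 3.7 uv mm [-161.1  -31.9] z 102.6 rot [ 3.141e+00 -3.000e-03 -5.100e-02] F [-0.8  0.3  0.3] w 0.0257 q [-0.21  0.38  2.1  -0.    0.65  1.41]
```

```bash

python3 -m crank '[[0,0,0.2,0,0,0,0.3],[0,0,0.4,0,0,0,0.3],[0,0,0.6,0,0,0,0.3],[0,0,0.7,0,0,0,0.3],[0,0,0.7,0,0,0,0.3]]'
python3 bp.py
cat > look.py <<'E'
import sys
from workcell import grab_frame
from h import *
k=sys.argv[1]
for n in ("top","side"):
    f=grab_frame(n); np.savez(f"pics/{n}{k}.npz",**f); im=f["pixels"][:,:,::-1]
    c=im[150:315,200:390] if n=="top" else im[150:345,200:420]
    s=3.5 if n=="top" else 3
    cv2.imwrite(f"pics/{n}{k}.png",cv2.resize(c,None,fx=s,fy=s,interpolation=cv2.INTER_CUBIC))
E
python3 look.py 2
python3 - <<'E'
from h import *
f=load("side2"); P=cloud(f)
q=P[150:280,325:385].reshape(-1,3); q=q[(q[:,2]>.02)&(q[:,0]>.3)&(q[:,0]<.402)]
for a in np.arange(.02,.25,.01):
    s=q[(q[:,2]>=a)&(q[:,2]<a+.01)]
    if len(s): print(round(a,2),len(s),np.round(s.min(0)[:2],3),np.round(np.median(s,0)[:2],3),np.round(s.max(0)[:2],3))
E
```

```text
clock: 4.2
ee_pos: [0.384, 0.0317, 0.0318]
tool_rot: [3.141, -0.001, -0.05]
force: [0.2, 0.4, -0.9]
gripper_width: 0.0252
t 4.2 uv mm [-162.   -31.3] z 31.8 rot [ 3.141e+00 -1.000e-03 -5.000e-02] F [ 0.2  0.4 -0.9] w 0.0252 q [-0.21  0.56  2.16 -0.    0.42  1.41]
0.02 35 [ 0.372 -0.06 ] [ 0.389 -0.01 ] [0.401 0.047]
0.07 55 [0.372 0.012] [0.38 0.02] [0.394 0.056]
0.08 89 [0.372 0.006] [0.379 0.021] [0.395 0.06 ]
0.09 103 [0.371 0.007] [0.379 0.021] [0.394 0.06 ]
0.1 87 [0.371 0.008] [0.378 0.02 ] [0.396 0.06 ]
0.11 87 [ 0.369 -0.006] [0.375 0.018] [0.39  0.076]
0.12 190 [ 0.368 -0.011] [0.375 0.052] [0.4   0.081]
0.13 129 [ 0.365 -0.018] [0.374 0.055] [0.401 0.086]
0.14 168 [ 0.364 -0.012] [0.375 0.054] [0.401 0.09 ]
0.15 147 [0.365 0.012] [0.373 0.055] [0.398 0.095]
0.16 200 [0.362 0.013] [0.375 0.067] [0.401 0.1  ]
0.17 261 [0.362 0.006] [0.374 0.059] [0.399 0.097]
0.18 112 [0.364 0.038] [0.376 0.068] [0.395 0.075]
0.19 64 [0.349 0.04 ] [0.379 0.068] [0.396 0.071]
0.2 149 [0.346 0.037] [0.365 0.064] [0.402 0.071]
0.21 153 [0.346 0.04 ] [0.363 0.064] [0.401 0.071]
0.22 162 [0.346 0.044] [0.366 0.065] [0.401 0.072]
0.23 156 [0.348 0.045] [0.364 0.065] [0.401 0.072]
0.24 205 [0.349 0.044] [0.37  0.063] [0.401 0.072]
```

View pics/side2.png

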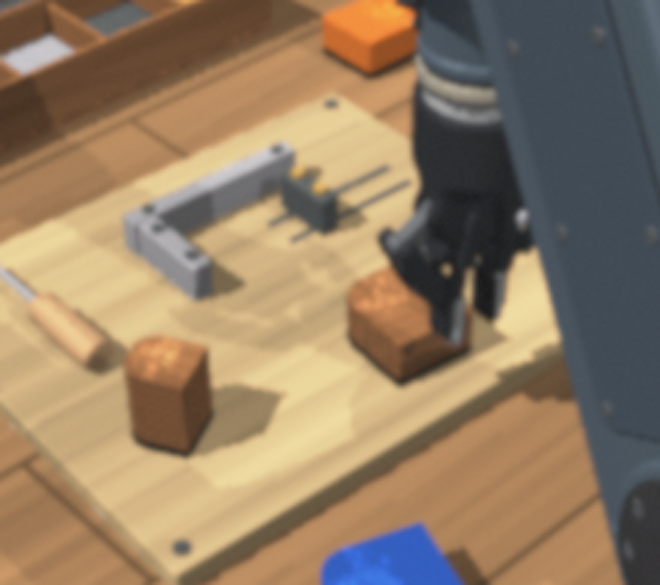

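```bash

python3 -m crank '[[0,0,0.1,0,0,0,0.3],[0,0,0.2,0,0,0,0.3],[0,0,0.3,0,0,0,0.3],[0,0,0.35,0,0,0,0.3],[0,0,0.35,0,0,0,0.3]]'
python3 bp.py
python3 look.py 3
python3 - <<'E'
from h import *
for n in ("side3","top3"):
  f=load(n); P=cloud(f)
  q=(P[150:290,325:385] if n=="side3" else P).reshape(-1,3); q=q[(q[:,2]>.025)&(q[:,0]>.3)&(q[:,0]<.402)&(q[:,1]>-.05)&(q[:,1]<.12)]
  for a in np.arange(.02,.14,.01):
    s=q[(q[:,2]>=a)&(q[:,2]<a+.01)]
    if len(s): print(round(a,2),len(s),np.round(s.min(0)[:2],3),np.round(np.median(s,0)[:2],3),np.round(s.max(0)[:2],3))
E
```

```text
clock: 4.8
ee_pos: [0.3836, 0.0319, -0.003]
tool_rot: [3.141, -0.001, -0.05]
force: [0.3, 0.2, -0.4]
gripper_width: 0.0258
t 4.8 uv mm [-162.3  -31. ] z -3.0 rot [ 3.141e+00 -1.000e-03 -5.000e-02] F [ 0.3  0.2 -0.4] w 0.0258 q [-0.21  0.65  2.18 -0.    0.31  1.41]
0.03 12 [0.374 0.015] [0.38  0.019] [0.392 0.052]
0.04 84 [0.37  0.006] [0.378 0.021] [0.394 0.06 ]
0.05 83 [0.369 0.006] [0.378 0.049] [0.393 0.061]
0.06 90 [0.37  0.005] [0.377 0.021] [0.394 0.06 ]
0.07 64 [0.369 0.012] [0.378 0.019] [0.391 0.061]
0.08 156 [ 0.368 -0.012] [0.374 0.047] [0.398 0.079]
0.09 128 [ 0.366 -0.016] [0.374 0.054] [0.399 0.084]
0.1 164 [ 0.364 -0.012] [0.375 0.055] [0.399 0.089]
0.11 114 [0.364 0.011] [0.373 0.054] [0.4   0.094]
0.12 148 [0.364 0.012] [0.373 0.06 ] [0.398 0.098]
0.13 247 [0.361 0.008] [0.375 0.071] [0.398 0.099]
0.12 1 [ 0.392 -0.018] [ 0.392 -0.018] [ 0.392 -0.018]
```

View pics/side3.png

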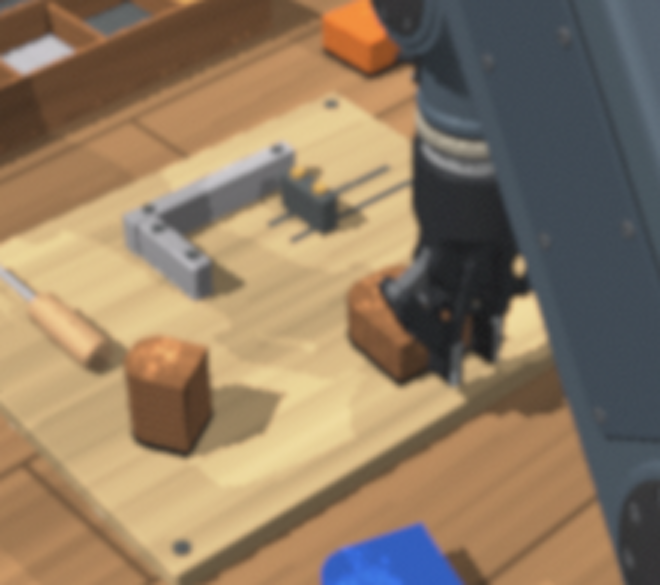

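```bash

python3 -m crank '[[0.08,0,0.07,0,0,0,0.3],[0.16,0,0.07,0,0,0,0.3],[0.24,0,0.07,0,0,0,0.3],[0.32,0,0.07,0,0,0,0.3],[0.4,0,0.07,0,0,0,0.3]]'
python3 bp.py
python3 look.py 4
```

```text
clock: 5.4
ee_pos: [0.4238, 0.0301, -0.0103]
tool_rot: [3.142, -0.0, -0.049]
force: [0.0, -0.6, -1.0]
gripper_width: 0.0256
t 5.4 uv mm [-122.1  -30.9] z -10.3 rot [ 3.142 -0.    -0.049] F [ 0.  -0.6 -1. ] w 0.0256 q [-0.19  0.68  2.08  0.    0.38  1.43]
```

View pics/side4.png

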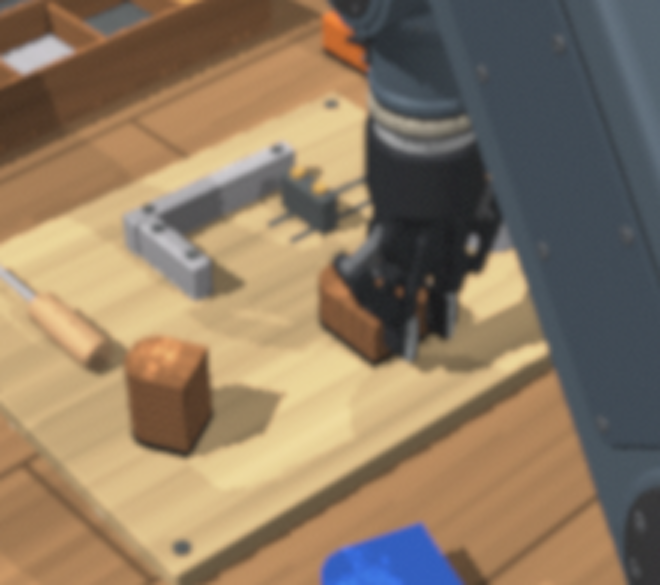

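View pics/top4.png

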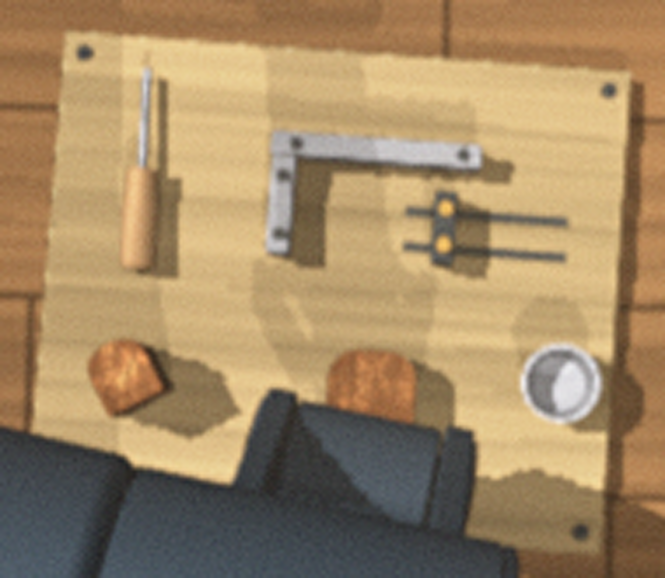

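```bash

python3 -m crank '[[0.1,-0.01,0,0,0,0,0.3],[0.2,-0.03,0,0,0,0,0.3],[0.3,-0.05,0,0,0,0,0.3],[0.4,-0.07,0,0,0,0,0.3],[0.5,-0.08,0,0,0,0,0.3]]'
python3 -m crank '[[0.1,-0.01,0,0,0,0,0.3],[0.2,-0.03,0,0,0,0,0.3],[0.3,-0.05,0,0,0,0,0.3],[0.4,-0.07,0,0,0,0,0.3],[0.5,-0.08,0,0,0,0,0.3]]'
python3 bp.py
python3 look.py 5
python3 - <<'E'
from h import *
Bi=np.linalg.inv(T((.5473,.0549,-.0495)))
for n in ("top4","top5"):
  P=cloud(load(n)); q=P[(P[...,2]>.045)&(P[...,2]<.063)]; q=np.c_[q[:,:2],np.ones(len(q))]@Bi.T
  q=q[(q[:,1]>-.072 if n=="top5" else -.09)&(q[:,1]<.025)&(q[:,0]>-.15)&(q[:,0]<.086)]
  q=q[~((q[:,1]<-.062)&(q[:,0]>.015))]
  print(n,len(q),q.min(0),q.max(0))
E
```

```text
clock: 6.0
ee_pos: [0.4741, 0.0359, -0.0104]
tool_rot: [-3.142, 0.0, -0.049]
force: [-2.2, 0.3, 0.0]
gripper_width: 0.0257
clock: 6.5
ee_pos: [0.5244, 0.0414, -0.0104]
tool_rot: [-3.142, 0.0, -0.049]
force: [-0.6, -0.3, 0.4]
gripper_width: 0.0257
t 6.5 uv mm [-22.2 -14.7] z -10.4 rot [-3.142  0.    -0.049] F [-0.6 -0.3  0.4] w 0.0257 q [-0.13  0.72  1.82  0.    0.59  1.49]Traceback (most recent call last):
  File "<stdin>", line 5, in <module>
TypeError: ufunc 'bitwise_and' not supported for the input types, and the inputs could not be safely coerced to any supported types according to the casting rule ''safe''
```

View pics/top5.png

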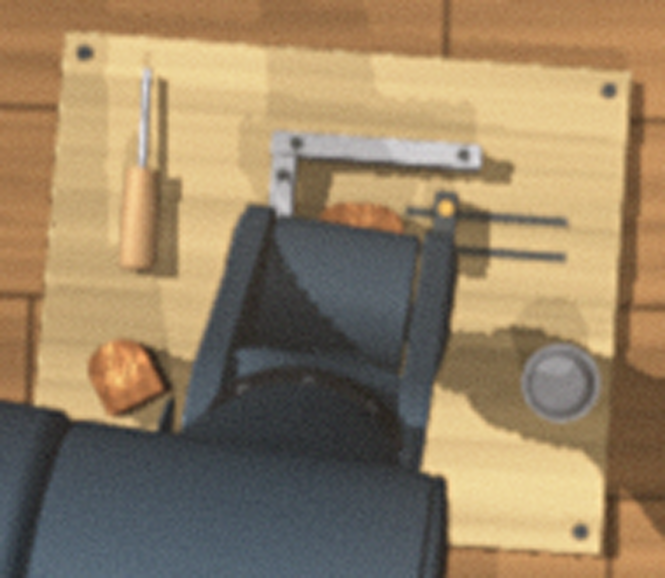

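View pics/side5.png

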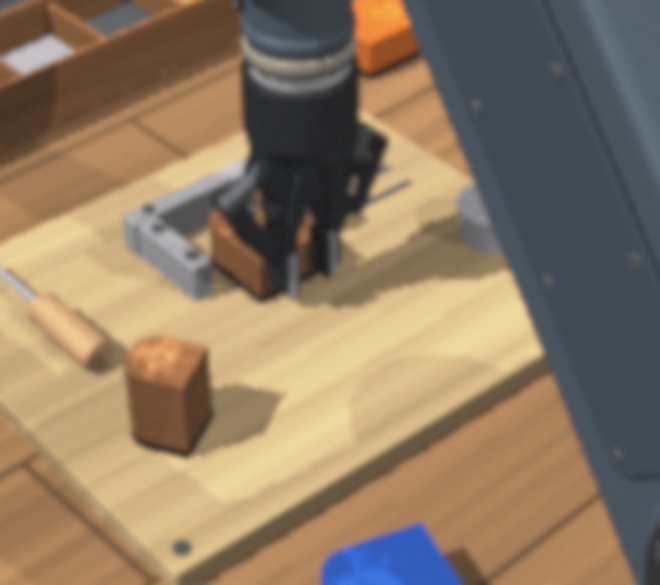

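```bash

python3 -m crank '[[0.06,0,0,0,0,0,0.3],[0.12,0,0,0,0,0,0.3],[0.17,0,0,0,0,0,0.3],[0.22,0,0,0,0,0,0.3],[0.26,0,0,0,0,0,0.3]]'
python3 bp.py
python3 -m crank '[[0.01,0,0,0,0,0,0.3],[0.02,0,0,0,0,0,0.3],[0.03,0,0,0,0,0,0.3],[0.04,0,0,0,0,0,0.3],[0.04,0,0,0,0,0,0.3]]'
python3 bp.py
```

```text
clock: 7.1
ee_pos: [0.5501, 0.0397, -0.0104]
tool_rot: [-3.142, -0.0, -0.05]
force: [-1.5, 0.0, -0.2]
gripper_width: 0.0259
t 7.1 uv mm [  3.5 -15. ] z -10.4 rot [-3.142 -0.    -0.05 ] F [-1.5  0.  -0.2] w 0.0259 q [-0.13  0.74  1.76  0.    0.64  1.49]
clock: 7.6
ee_pos: [0.5538, 0.0397, -0.0104]
tool_rot: [-3.142, -0.0, -0.05]
force: [-0.2, -0.8, 0.3]
gripper_width: 0.0254
t 7.6 uv mm [  7.3 -14.9] z -10.4 rot [-3.142 -0.    -0.05 ] F [-0.2 -0.8  0.3] w 0.0254 q [-0.13  0.74  1.75  0.    0.65  1.49]
```

```bash

python3 -m crank '[[0.01,0,0,0,0,0,0.3],[0.01,0,0,0,0,0,0.3],[0.02,0,0,0,0,0,0.3],[0.02,0,0,0,0,0,0.3],[0.02,0,0,0,0,0,0.3]]'
python3 bp.py; python3 look.py 6
```

```text
clock: 8.1
ee_pos: [0.555, 0.0396, -0.0104]
tool_rot: [-3.142, 0.001, -0.05]
force: [-2.3, -0.3, 1.7]
gripper_width: 0.0255
t 8.1 uv mm [  8.4 -14.9] z -10.4 rot [-3.142e+00  1.000e-03 -5.000e-02] F [-2.3 -0.3  1.7] w 0.0255 q [-0.13  0.74  1.74 -0.    0.65  1.49]
```

View pics/top6.png

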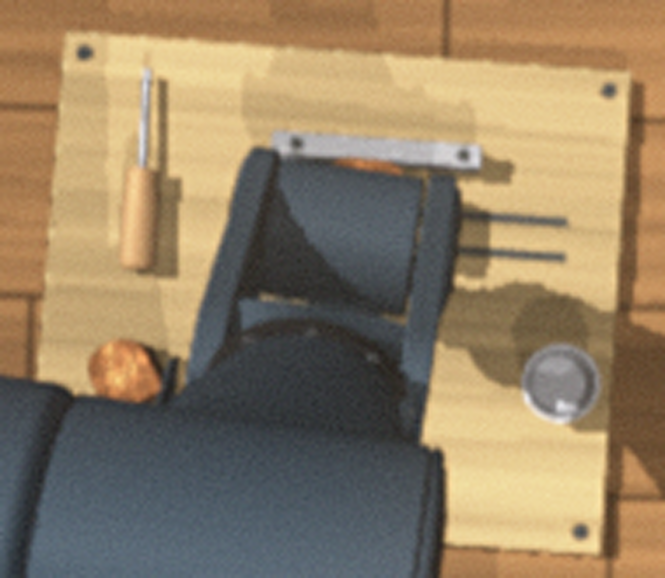

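View pics/side6.png

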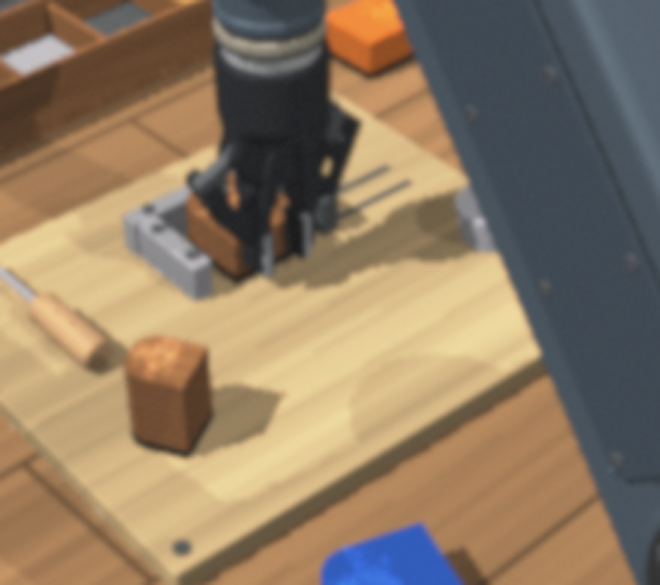

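```bash

python3 -m crank '[[0.01,0,0,0,0,0,0.3],[0.01,0,0,0,0,0,0.3],[0.02,0,0,0,0,0,0.3],[0.02,0,0,0,0,0,0.3],[0.02,0,0,0,0,0,0.3]]'
python3 bp.py
python3 -m crank '[[0.01,0,0,0,0,0,0.3],[0.01,0,0,0,0,0,0.3],[0.01,0,0,0,0,0,0.3],[0.01,0,0,0,0,0,0.3],[0.01,0,0,0,0,0,0.3]]'
python3 bp.py
```

```text
clock: 8.7
ee_pos: [0.5547, 0.0397, -0.0106]
tool_rot: [-3.141, 0.006, -0.049]
force: [-6.4, 0.3, 5.4]
gripper_width: 0.0262
t 8.7 uv mm [  8.2 -14.8] z -10.6 rot [-3.141  0.006 -0.049] F [-6.4  0.3  5.4] w 0.0262 q [-0.13  0.75  1.74 -0.    0.66  1.49]
clock: 9.2
ee_pos: [0.5546, 0.0397, -0.0107]
tool_rot: [-3.141, 0.008, -0.049]
force: [-7.2, -0.2, 5.3]
gripper_width: 0.0254
t 9.2 uv mm [  8.1 -14.8] z -10.7 rot [-3.141  0.008 -0.049] F [-7.2 -0.2  5.3] w 0.0254 q [-0.13  0.75  1.74 -0.    0.66  1.49]
```

```bash

python3 -m crank '[[-0.03,0,0,0,0,0,0.3],[-0.1,0,0,0,0,0,0.3],[-0.2,0,0,0,0,0,0.3],[-0.35,0,0,0,0,0,0.3],[-0.45,0,0,0,0,0,0.3]]'
python3 -m crank '[[0,0,-0.3,0,0,0,0.3],[0,0,-0.6,0,0,0,0.3],[0,0,-0.9,0,0,0,0],[0,0,-0.9,0,0,0,0],[0,0,-0.9,0,0,0,0]]'
python3 bp.py
```

```text
clock: 9.7
ee_pos: [0.5127, 0.0418, -0.0103]
tool_rot: [-3.142, -0.0, -0.05]
force: [-0.5, -0.8, -0.3]
gripper_width: 0.0256
clock: 10.2
ee_pos: [0.5141, 0.0416, 0.0802]
tool_rot: [3.141, -0.002, -0.05]
force: [1.2, 0.6, -1.0]
gripper_width: 0.0001
t 10.2 uv mm [-32.5 -15. ] z 80.2 rot [ 3.141e+00 -2.000e-03 -5.000e-02] F [ 1.2  0.6 -1. ] w 0.0001 q [-0.14  0.55  1.81  0.    0.78  1.48]
```

```bash

python3 -m crank '[[0.2,0.3,0,0,0,0,0],[0.5,0.6,0,0,0,0,0],[0.82,0.9,0,0,0,0,0],[0.82,1,0,0,0,0,0],[0.82,1,0,0,0,0,0]]'
python3 bp.py
python3 look.py 7
python3 - <<'E'
from h import *
f=load("side7"); P=cloud(f); Bi=np.linalg.inv(T((.5473,.0549,-.0495)))
q=P.reshape(-1,3); q=np.c_[(np.c_[q[:,:2],np.ones(len(q))]@Bi.T)[:,:2],q[:,2]]
q=q[(abs(q[:,0]-.049)<.04)&(abs(q[:,1]+.115)<.05)&(q[:,2]>.06)]
for a in np.arange(.06,.22,.01):
    s=q[(q[:,2]>=a)&(q[:,2]<a+.01)]
    if len(s): print(round(a,2),len(s),np.round(s.min(0)[:2],3),np.round(np.median(s,0)[:2],3),np.round(s.max(0)[:2],3))
E
```

```text
clock: 10.7
ee_pos: [0.5898, -0.0637, 0.0778]
tool_rot: [-3.141, 0.003, -0.052]
force: [-0.0, -0.2, -0.4]
gripper_width: -0.0001
t 10.7 uv mm [  48.3 -116.3] z 77.8 rot [-3.141e+00  3.000e-03 -5.200e-02] F [-0.  -0.2 -0.4] w -0.0001 q [-0.3   0.63  1.61 -0.    0.9   1.33]
0.11 9 [ 0.035 -0.12 ] [ 0.039 -0.108] [ 0.054 -0.105]
0.12 49 [ 0.034 -0.127] [ 0.038 -0.108] [ 0.053 -0.099]
0.13 52 [ 0.032 -0.126] [ 0.039 -0.108] [ 0.054 -0.098]
0.14 61 [ 0.032 -0.127] [ 0.039 -0.107] [ 0.054 -0.098]
0.15 38 [ 0.033 -0.129] [ 0.037 -0.111] [ 0.046 -0.099]
0.16 118 [ 0.031 -0.15 ] [ 0.036 -0.112] [ 0.059 -0.079]
0.17 129 [ 0.031 -0.156] [ 0.036 -0.102] [ 0.062 -0.069]
0.18 160 [ 0.027 -0.163] [ 0.036 -0.109] [ 0.064 -0.065]
0.19 136 [ 0.027 -0.165] [ 0.035 -0.118] [ 0.054 -0.065]
0.2 153 [ 0.026 -0.165] [ 0.036 -0.112] [ 0.055 -0.066]
0.21 169 [ 0.025 -0.165] [ 0.036 -0.1  ] [ 0.053 -0.066]
```

View pics/side7.png

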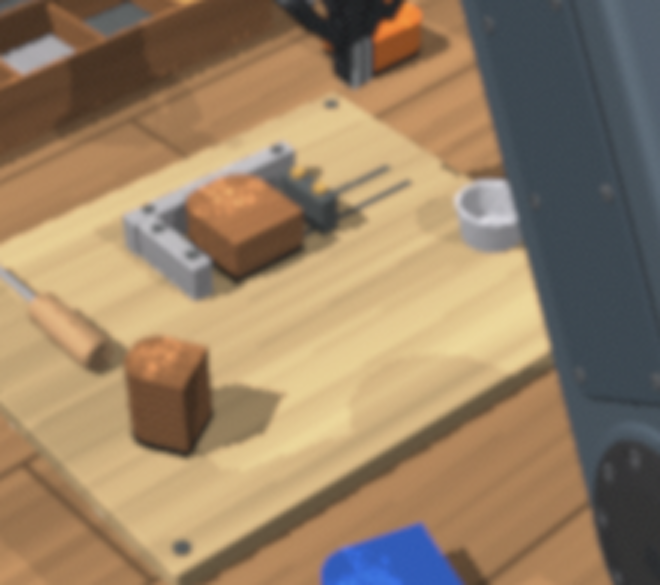

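View pics/top7.png

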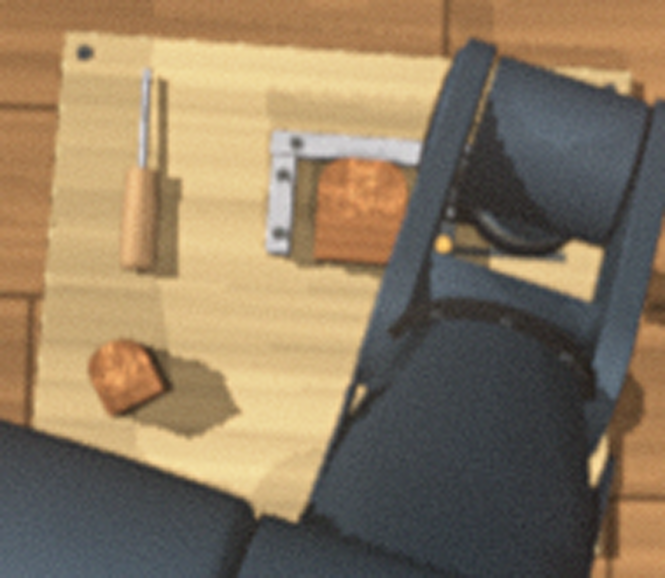

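```bash

python3 -m crank '[[0.01,0,0.25,0,0,0,0],[0.01,0,0.5,0,0,0,0],[0.01,0,0.7,0,0,0,0],[0.01,0,0.8,0,0,0,0],[0.01,0,0.8,0,0,0,0]]'
python3 bp.py
python3 -m crank '[[0,-0.05,0,0,0,0,0],[0,-0.1,0,0,0,0,0],[0,-0.15,0,0,0,0,0],[0,-0.2,0,0,0,0,0],[0,-0.25,0,0,0,0,0]]'
python3 bp.py; python3 look.py 8
```

```text
clock: 11.3
ee_pos: [0.5894, -0.0607, -0.0019]
tool_rot: [-3.14, 0.004, -0.048]
force: [-0.3, -1.1, 0.6]
gripper_width: -0.0002
t 11.3 uv mm [  47.7 -113.4] z -1.9 rot [-3.14   0.004 -0.048] F [-0.3 -1.1  0.6] w -0.0002 q [-0.29  0.76  1.65  0.    0.74  1.33]
clock: 11.8
ee_pos: [0.5933, -0.0375, 0.0003]
tool_rot: [3.14, -0.001, -0.049]
force: [-0.2, -2.8, 1.1]
gripper_width: -0.0002
t 11.8 uv mm [ 50.5 -90. ] z 0.3 rot [ 3.14e+00 -1.00e-03 -4.90e-02] F [-0.2 -2.8  1.1] w -0.0002 q [-0.25  0.75  1.64 -0.    0.74  1.37]
```

View pics/side8.png

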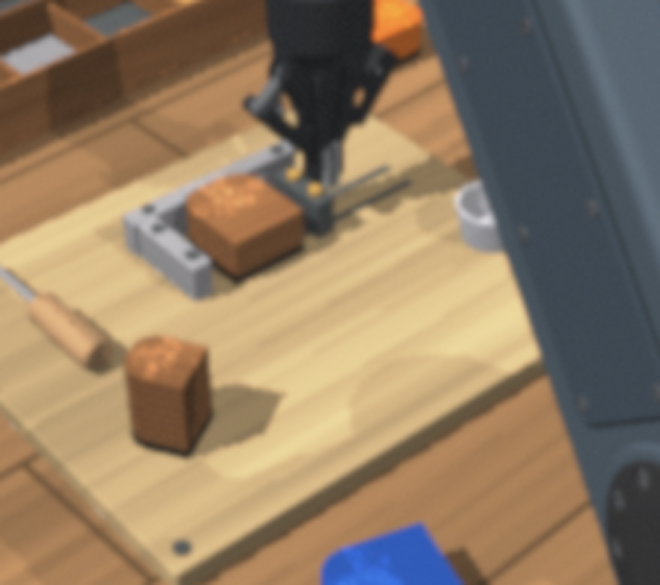

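```bash

python3 -m crank '[[0,-0.04,0,0,0,0,0],[0,-0.08,0,0,0,0,0],[0,-0.12,0,0,0,0,0],[0,-0.16,0,0,0,0,0],[0,-0.2,0,0,0,0,0]]'
python3 bp.py
python3 -m crank '[[0,-0.01,0,0,0,0,0],[0,-0.02,0,0,0,0,0],[0,-0.03,0,0,0,0,0],[0,-0.04,0,0,0,0,0],[0,-0.05,0,0,0,0,0]]'
python3 bp.py
python3 -m crank '[[0,-0.01,0,0,0,0,0],[0,-0.02,0,0,0,0,0],[0,-0.03,0,0,0,0,0],[0,-0.03,0,0,0,0,0],[0,-0.03,0,0,0,0,0]]'
python3 bp.py;python3 look.py 9
```

```text
clock: 12.4
ee_pos: [0.5943, -0.0175, -0.0001]
tool_rot: [3.141, -0.001, -0.05]
force: [-0.6, -3.8, 4.7]
gripper_width: -0.0001
t 12.4 uv mm [ 50.5 -69.9] z -0.1 rot [ 3.141e+00 -1.000e-03 -5.000e-02] F [-0.6 -3.8  4.7] w -0.0001 q [-0.22  0.76  1.64 -0.    0.74  1.4 ]
clock: 12.9
ee_pos: [0.5945, -0.0126, -0.0002]
tool_rot: [3.141, -0.001, -0.05]
force: [0.6, -3.4, 4.3]
gripper_width: 0.0002
t 12.9 uv mm [ 50.5 -65.1] z -0.2 rot [ 3.141e+00 -1.000e-03 -5.000e-02] F [ 0.6 -3.4  4.3] w 0.0002 q [-0.21  0.76  1.64 -0.    0.74  1.41]
clock: 13.4
ee_pos: [0.5946, -0.0095, -0.0002]
tool_rot: [-3.142, -0.001, -0.05]
force: [0.1, -2.3, 5.4]
gripper_width: 0.0001
t 13.4 uv mm [ 50.5 -62. ] z -0.2 rot [-3.142e+00 -1.000e-03 -5.000e-02] F [ 0.1 -2.3  5.4] w 0.0001 q [-0.2   0.76  1.64  0.    0.74  1.42]
```

View pics/side9.png

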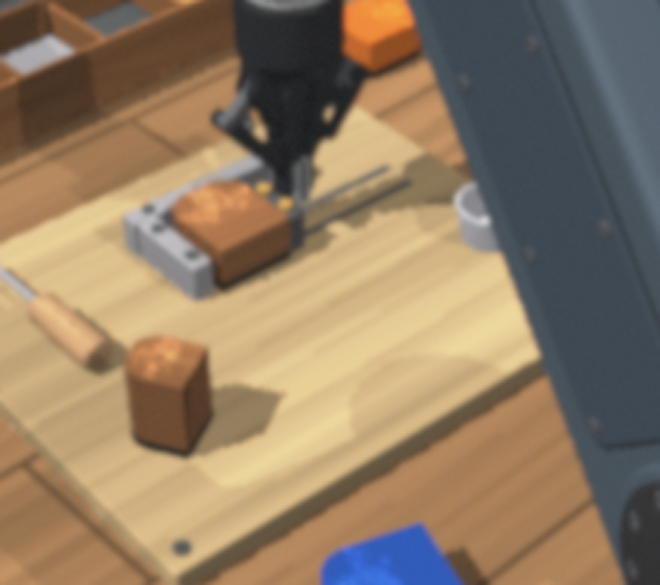

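View pics/top9.png

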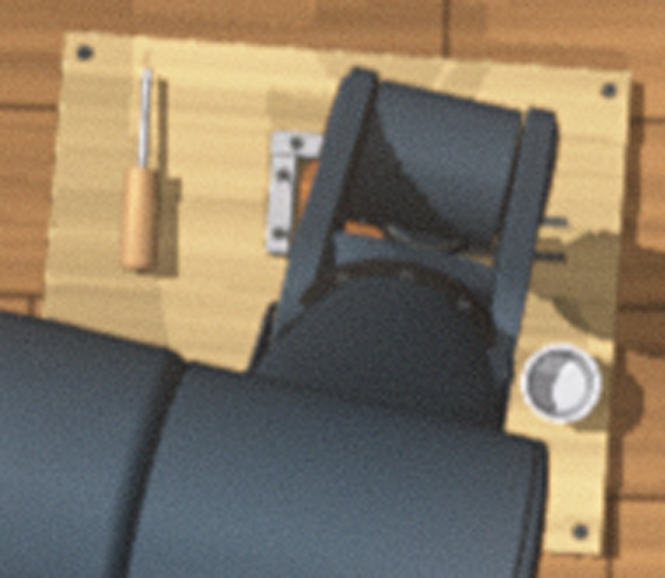

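```bash

python3 -m crank '[[0,-0.01,0,0,0,0,0],[0,-0.01,0,0,0,0,0],[0,-0.02,0,0,0,0,0],[0,-0.02,0,0,0,0,0],[0,-0.02,0,0,0,0,0]]'
python3 bp.py
python3 -m crank '[[0,-0.01,0,0,0,0,0],[0,-0.01,0,0,0,0,0],[0,-0.02,0,0,0,0,0],[0,-0.02,0,0,0,0,0],[0,-0.02,0,0,0,0,0]]'
python3 bp.py
```

```text
clock: 14.0
ee_pos: [0.5947, -0.0075, -0.0002]
tool_rot: [-3.142, -0.001, -0.05]
force: [-0.1, -3.1, 5.5]
gripper_width: -0.0003
t 14.0 uv mm [ 50.5 -59.9] z -0.2 rot [-3.142e+00 -1.000e-03 -5.000e-02] F [-0.1 -3.1  5.5] w -0.0003 q [-0.2   0.76  1.64  0.    0.74  1.42]
clock: 14.5
ee_pos: [0.5949, -0.0055, -0.0002]
tool_rot: [-3.142, -0.001, -0.05]
force: [1.0, -3.5, 4.4]
gripper_width: 0.0001
t 14.5 uv mm [ 50.5 -57.9] z -0.2 rot [-3.142e+00 -1.000e-03 -5.000e-02] F [ 1.  -3.5  4.4] w 0.0001 q [-0.2   0.76  1.64  0.    0.74  1.42]
```

```bash

python3 -m crank '[[0,-0.01,0,0,0,0,0],[0,-0.01,0,0,0,0,0],[0,-0.02,0,0,0,0,0],[0,-0.02,0,0,0,0,0],[0,-0.02,0,0,0,0,0]]'
python3 bp.py
python3 look.py 10; python3 - <<'E'
import cv2
im=cv2.imread("pics/side10.png")[90:320,90:440]; cv2.imwrite("pics/c10.png",cv2.resize(im,None,fx=2.2,fy=2.2,interpolation=cv2.INTER_CUBIC))
E
```

```text
clock: 15.0
ee_pos: [0.5949, -0.0035, -0.0002]
tool_rot: [3.142, -0.001, -0.05]
force: [0.6, -3.0, 5.9]
gripper_width: -0.0001
t 15.0 uv mm [ 50.5 -56. ] z -0.2 rot [ 3.142e+00 -1.000e-03 -5.000e-02] F [ 0.6 -3.   5.9] w -0.0001 q [-0.19  0.76  1.64  0.    0.74  1.43]
```

View pics/c10.png

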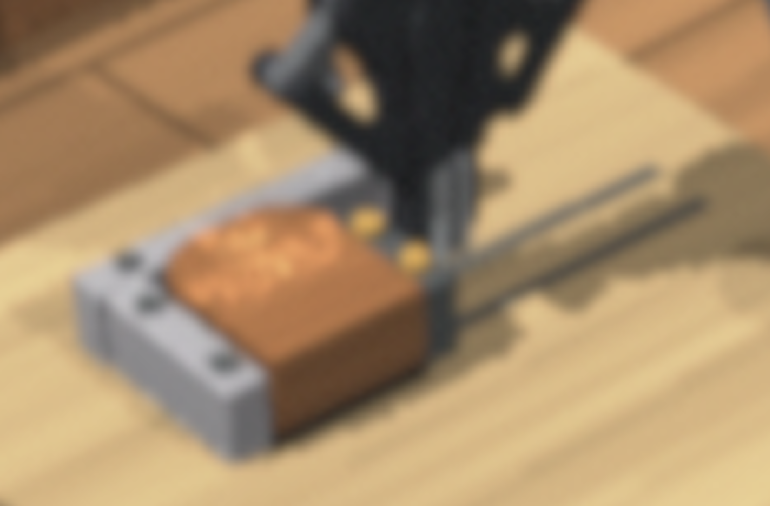

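```bash

python3 -m crank '[[0,-0.01,0,0,0,0,0],[0,-0.01,0,0,0,0,0],[0,-0.02,0,0,0,0,0],[0,-0.02,0,0,0,0,0],[0,-0.02,0,0,0,0,0]]'
python3 bp.py
```

```text
clock: 15.6
ee_pos: [0.595, -0.0033, -0.0001]
tool_rot: [3.139, -0.001, -0.049]
force: [-1.1, -9.2, 5.5]
gripper_width: 0.0004
t 15.6 uv mm [ 50.5 -55.8] z -0.1 rot [ 3.139e+00 -1.000e-03 -4.900e-02] F [-1.1 -9.2  5.5] w 0.0004 q [-0.19  0.76  1.64 -0.    0.74  1.43]
```

```bash

python3 -m crank '[[0,-0.01,0,0,0,0,0],[0,-0.02,0,0,0,0,0],[0,-0.02,0,0,0,0,0],[0,-0.02,0,0,0,0,0],[0,-0.02,0,0,0,0,0]]'
python3 bp.py
python3 -m crank '[[0,0.03,0,0,0,0,0],[0,0.08,0,0,0,0,0],[0,0.16,0,0,0,0,0],[0,0.3,0,0,0,0,0],[0,0.4,0,0,0,0,0]]'
python3 -m crank '[[0,0,-0.3,0,0,0,0],[0,0,-0.6,0,0,0,0],[0,0,-0.9,0,0,0,0],[0,0,-1,0,0,0,0],[0,0,-1,0,0,0,0]]'
python3 -m crank '[[0,0.4,0,0,0,0,0],[0,0.8,0,0,0,0,0],[0,1,0,0,0,0,0],[0,1,0,0,0,0,0],[0,1,0,0,0,0,0]]'
python3 -m crank '[[0,0.4,0,0,0,0,0],[0,0.8,0,0,0,0,0],[0,1,0,0,0,0,0],[0,1,0,0,0,0,0],[0,1,0,0,0,0,0]]'
python3 bp.py; python3 look.py 11
```

```text
clock: 16.1
ee_pos: [0.595, -0.0032, -0.0001]
tool_rot: [3.137, -0.001, -0.048]
force: [-2.0, -13.8, 5.4]
gripper_width: -0.0
t 16.1 uv mm [ 50.5 -55.6] z -0.1 rot [ 3.137e+00 -1.000e-03 -4.800e-02] F [ -2.  -13.8   5.4] w -0.0 q [-0.19  0.76  1.64 -0.01  0.74  1.43]
clock: 16.6
ee_pos: [0.5922, -0.0402, -0.0009]
tool_rot: [-3.141, 0.001, -0.05]
force: [0.2, -0.4, 0.4]
gripper_width: -0.0001
clock: 17.1
ee_pos: [0.5938, -0.0401, 0.1011]
tool_rot: [3.141, -0.003, -0.05]
force: [-0.1, 0.7, 0.4]
gripper_width: -0.0003
clock: 17.6
ee_pos: [0.5864, -0.139, 0.0979]
tool_rot: [-3.14, 0.003, -0.051]
force: [0.0, -0.0, -0.6]
gripper_width: -0.0002
clock: 18.1
ee_pos: [0.5822, -0.2375, 0.0989]
tool_rot: [-3.14, 0.002, -0.05]
force: [-0.2, 0.5, 0.0]
gripper_width: 0.0
t 18.1 uv mm [  49.3 -290.3] z 98.9 rot [-3.14e+00  2.00e-03 -5.00e-02] F [-0.2  0.5  0. ] w 0.0 q [-0.57  0.64  1.5   0.    1.    1.05]
```

View pics/top11.png

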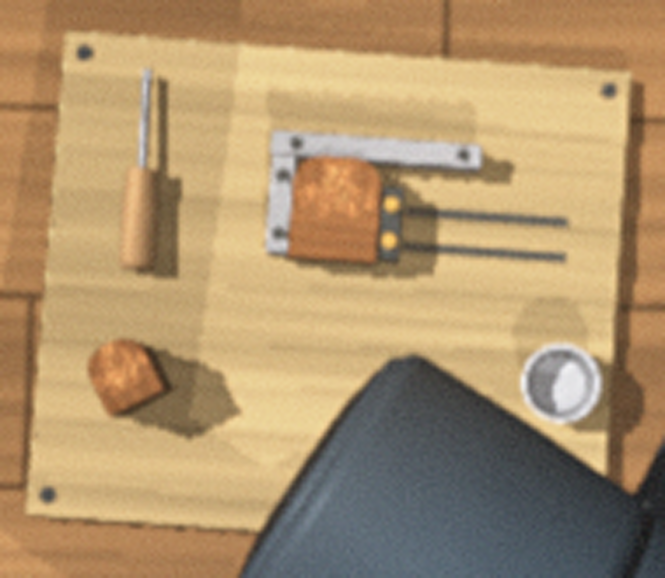

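View pics/side11.png

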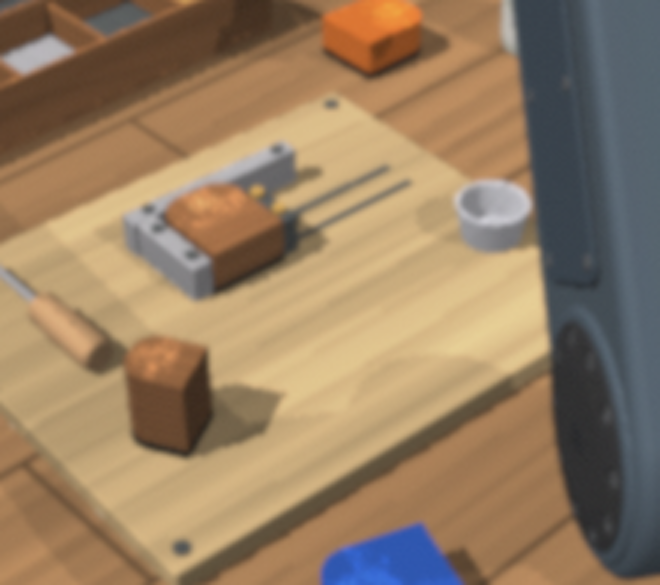

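```bash
python3 - <<'E'
from h import *
f=load("top11"); im=f["pixels"][:,:,::-1]
c=im[180:235,265:335]; cv2.imwrite("pics/c11.png",cv2.resize(c,None,fx=10,fy=10,interpolation=cv2.INTER_CUBIC))
Bi=np.linalg.inv(T((.5473,.0549,-.0495)))
P=cloud(f); q=P[(P[...,2]>.051)&(P[...,2]<.060)]; q=(np.c_[q[:,:2],np.ones(len(q))]@Bi.T)[:,:2]
q=q[(abs(q[:,0]-.05)<.06)&(abs(q[:,1])<.033)]; print(len(q),q.mean(0),np.percentile(q,[1,99],axis=0))
# difference image vs start for bystanders
a=load("top0")["pixels"].astype(int); d=np.abs(a-f["pixels"]).sum(2); 
for n,(r0,r1,c0,c1) in dict(tall=(243,272,222,250),tin=(245,275,345,375),awl=(165,230,230,250),stop=(183,200,273,342)).items(): print(n,d[r0:r1,c0:c1].mean())
# expected home outline drawn
B=np.linalg.inv(Bi)
E
```

```text
639 [0.05438203 0.00064471] [[ 0.01973767 -0.0310361 ]
 [ 0.09938481  0.03080024]]
tall 18.442118226600986
tin 70.62555555555555
awl 18.51076923076923
stop 96.14492753623189
```

View pics/c11.png

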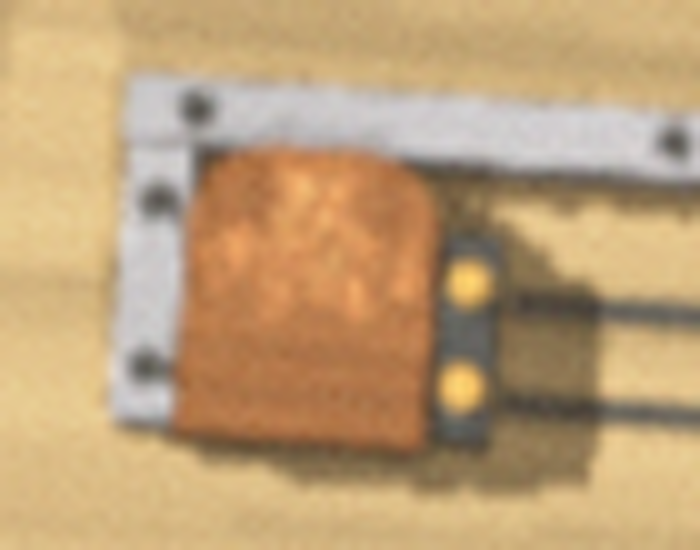

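```bash
python3 - <<'E'
from workcell import robot, sense
s=sense(); print(s["clock"],s["dq"].round(3),s["force"].round(1)); print(robot.hand_in())
E
```

```text
18.2 [ 0.005 -0.005 -0.003 -0.004 -0.004 -0.   ] [-0.1 -0.6 -0.6]
the job is handed in; nothing more can be done
None
```

I pushed the heel rounded side first along the board until its back met the stop. I then slid the cheek sideways with the shut fingers until the heel was closed in against the fence. The hand was clear when I handed the job in at 18.2 s; no verdict is reported.

**Contact:** At the stop, the push reached about 7 N and the heel moved no further. At the cheek, the push reached about 14 N with no further travel.

**Final position:** The last top picture puts the heel's origin at about board (54.4, 0.6) mm, where home is (55, 0). Its flat face is at x = 19.7 mm (20 expected). In the enlarged crop the heel touches the stop, fence and cheek with no gap I could see, though the calibration is only good to about 2 mm. I judged the cheek closed from the push force and the picture, not from a measured reading of its travel.

**Bystanders:** The tall heel, tack tin and awl look unmoved in the pictures. The picture difference over the tin was higher, which I put down to the arm's changed shadow because the tin's outline is in the same place. I did not measure the items on the bench, but the hand never came near their height.

**Disagreement:** The cameras showed the fingertips about 35–40 mm higher than the reported TCP height, while x and y agreed. I set the heights by the cameras, and nothing was struck.

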